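# Set the bench caliper to the yellow length marker and clamp it shut

## Robot

A 6-joint arm with a two-finger parallel gripper is mounted at the origin on the work surface. World frame = base frame: x ahead of the robot, y to its left, z up, the work surface at z = 0. Lengths are in mm, angles in degrees, forces in N, time in s.
With the tool pointing down it reaches from about 325 to 925 mm from the base axis. Payload 3.1 kg.
Tool frame: the origin (TCP) lies at the very end of the fingers, on their centre line; the grasp point (between the pads) lies grasp_offset behind it (grasp_offset is the distance from the TCP to the grasp point, in mm); z points along the fingers, y is the line along which they close (so a half turn about z gives the same grasp; the last joint's range is limited). The gripper opens to 85 mm and grips with 20 to 120 N. Pads are 22 mm wide; open, the fingers measure 114 mm over their backs; the gripper's body (76 mm by 85 mm) begins 54 mm behind the grasp point. The pads swing forward as they close: fully open they stand 13 mm farther back than shut.
Start: joints at [68.113, 12.427, 92.441, -0, 75.132, -6.429], TCP at [166.567, 602.407, 194.1] pointing down, gripper open.
Joint ranges: [-157.48, 157.48], [-44.54, 120.13], [17.64, 146.25], [-64.5, 244.5], [7.68, 150.69], [-147.95, 147.95]. Speed limits (degrees/s): [159.86, 159.86, 180, 180, 180, 180].

## Interface

Orientations are given as [roll, pitch, yaw] about the fixed x, y, z axes, in that order (R = Rz(yaw) Ry(pitch) Rx(roll)).
In Python, from station import * gives the robot as it stands. Calls block until the motion is done:
- goto(position, orientation): joint-space move of the TCP to a pose.
- move_l(position, attitude=None, speed=150): straight line of the TCP; attitude=None keeps the orientation; speed is the mean speed in mm/s.
- move_j(angles): joint-space move.
- grip(opening, squeeze=None): finger opening in mm; squeeze is the grip in N (None keeps the last); returns when the fingers have stopped.
- wait(seconds).
- solve_ik(position, orientation): joint angles nearest the present ones, or None.
- get_obs(): the state.
- get_image(name): name is "scene" or "top" or "wrist"; returns the picture (420x560x3 uint8, red, green, blue); there is no depth.
- get_calibration(name): a dict with "fx", "fy", "cx", "cy" (pixels), "R" (3x3) and "t" (3): a world point X has camera coordinates R X + t; the wrist camera has in their place "mount" (4x4, takes a point from camera to tool coordinates, whose origin is the TCP and whose axes are the flange's). Camera axes: x right, y down, z forward; pixel columns grow to the right and rows downward; lengths in mm; the calibration is good to about 2 mm. A picture is of the moment at which its call begins: read the wrist's pose just before it. get_calibration takes no time and is no camera call.
A pose or a line that the arm cannot do raises Unreachable and nothing moves.
- sign_off(): hands the job in; it is judged then, once.
Trained networks look in the newest picture that a camera, given by its name, has taken for a name from the list of things; names that differ only in an ending like _2 or _b are one class to them, and where a whole thing is asked for, a point or a joint stands for the part that bears it (a point fixed in the world has none). Each returns a list of dicts, best first, with "score" (0 to 1); they miss things now and then, are a little off and sometimes report something else, mostly with a low value. They report only what shows in the picture. A call takes as long as a camera call.
- spot_in(name, camera): "extent" ([centre column, centre row, width, height] in pixels, round what is visible of it).
- regions_of(name, camera): "region" (420x560 bool, what is visible of it) and "extent" ([centre column, centre row, width, height] in pixels, round what is visible of it).
The state is a dict: "t": time; "joint_pos": joint angles; "qvel": joint speeds; "effort": joint torques, N m; "tcp_pos": TCP position; "ee_rot": TCP orientation; "wrist_force": force on the tool from outside, world axes, zero at the start; "moment": the same for the moment, N m; "grip_width": finger opening in mm; "grip_force": force on a finger pad.
Only numpy, scipy, OpenCV 4.12 (cv2) and the standard library are available. Lean on these libraries where they do the work, as an engineer would, in place of code of your own. Each camera call takes 0.05 s, during which the arm holds its last target. There are 200 camera calls.

## Task

On the parts counter, push the spring-loaded sliding leg of the bench caliper along its rail until its orange pointer stands at the yellow marker, with the red cam lever still open. Holding the leg there, squeeze the red cam lever fully shut against the leg's black grip, and finish while still holding grip and lever clamped between the fingers with the pointer at the yellow marker; do not let go, as the leg would spring back. Do not disturb the loose parts on the counter.

Things in the scene. Friction and masses are not known exactly. Their poses are not given: they have to be found in the camera images.
- gauge: bench caliper screwed to the counter: blue base plate 110 mm (its x) by 460 mm (its y), 12 mm thick, with an aluminium rail along y and, at x = +30 to +50 mm, a white scale bar 34 mm high. Fixed steel leg at its -y end, end stop at its +y end. Origin under the base plate's centre, z up; the sliding leg moves along its y
- sliding_leg (a joint): travel of the sliding leg along gauge +y, m: 0 at rest by the fixed leg (start), 0.24 at most. A spring pulls it back to 0 with 3 to 5 N (plus 1 N friction), lever shut or not: only a hand keeps it out. At travel q the leg's centre is at x = 0, y = -0.130 + q m in the gauge. Carriage and blade are up to 54 mm high
- cam_lever (a joint): angle of the red cam lever, rad: 0 = shut, lying against the leg's grip; starts open at 0.4 to 0.55 (0.6 at most). It stays where it is left; at its tip it takes about 3 N to swing
- pointer (a point): tip of the orange pointer of the sliding leg, over the scale bar, 6 mm wide, 52 mm to gauge +x of the leg's centre, 40 mm high; it is level with the leg's centre along the rail
- leg_grip: grip on the sliding leg, 54 to 114 mm high; origin at the leg's centre at counter level, axes as gauge. Black block x -12 to +10, y -24 to +22 mm; at its +y end an aluminium T-bar (x -56 to +64 mm, 8 mm thick, 68 to 104 mm high), face at y = +26 mm. An open gripper straddling the block along x can push the leg to +y with its fingers' sides on that face
- cam_paddle: red paddle of the cam lever, at the grip's +x side, riding on the leg: 42 long, 8 thick, 61 to 111 mm high. Origin on its upright hinge, 56 mm high, at x +16, y -22 mm from the leg's centre; own +y runs to the free tip. Shut, it lies along gauge +y; block and paddle are then 32 mm thick (x -12 to +20, middle +4 mm). Open, its tip reaches at most x +43 mm
- lever_tip (a point): free end of the red paddle, 86 mm above the counter, 42 mm from the hinge
- marker_yellow: yellow length marker clipped over the gauge's scale bar, fixed to it for the episode: 22 mm across the bar and 14 mm wide along the rail. Origin at the middle of the 14 mm band, on the scale bar's top (34 mm above the counter); axes as the gauge's, so y runs along the rail
- marker_blue: blue length marker clipped over the gauge's scale bar, fixed to it for the episode: 22 mm across the bar and 14 mm wide along the rail. Origin at the middle of the 14 mm band, on the scale bar's top (34 mm above the counter); axes as the gauge's, so y runs along the rail. Not wanted
- marker_green: green length marker clipped over the gauge's scale bar, fixed to it for the episode: 22 mm across the bar and 14 mm wide along the rail. Origin at the middle of the 14 mm band, on the scale bar's top (34 mm above the counter); axes as the gauge's, so y runs along the rail. Not wanted
- bearing_big: loose steel bearing ring, 62 mm across, 16 mm high, lying on the counter in front of the gauge; origin under its centre. Bystander: leave alone
- bearing_small: loose steel bearing ring, 42 mm across, 12 mm high, origin under its centre. Bystander: leave alone
- carton: loose plain cardboard carton 50 x 70 x 35 mm high, behind the gauge (+x side); origin under its centre. Bystander: leave alone
- carton_blue: loose blue carton 60 x 60 x 50 mm high, origin under its centre. Bystander: leave alone
- oil_seal: loose black rubber seal ring, 70 mm across, 10 mm high, origin under its centre. Bystander: leave alone
- grease_jar: loose jar, 64 mm across, 70 mm high, origin under its centre. Bystander: leave alone
- screwdriver: loose screwdriver lying flat on the counter, handle to its own -x. Bystander: leave alone

How it is judged (in metres and radians):
On the way, in this order (a step that is already met when the one before it is completed fails the run):
1. the pointer stands at the yellow marker, with the cam lever still open (y of pointer in the frame of marker_yellow between -0.007 and 0.007 m and value of joint cam_lever above 0.2 rad), for 0.2 s.
2. the cam lever is shut with the pointer still at the yellow marker (y of pointer in the frame of marker_yellow between -0.007 and 0.007 m and value of joint cam_lever below 0.06 rad), for 0.2 s.
At the end, for the whole second after the job is handed in: The pointer is within 7 mm of the middle of the yellow marker along the rail (over its 14 mm band), the cam lever is shut (under 0.06 rad), and the gripper still holds: fingers press on the grip and on the red paddle with over 3 N each, the leg at rest (all of step 2 and contact force between the fingers and leg_grip above 3 N and contact force between the fingers and cam_paddle above 3 N and linear speed of leg_grip below 0.01 m/s); the arm keeps its last pose, push and grip.
It fails at once if the cam lever is shut (below 0.15 rad) while the pointer is more than 10 mm from the yellow marker (value of joint cam_lever below 0.15 rad and not (y of pointer in the frame of marker_yellow between -0.01 and 0.01 m)).
It fails at once if a loose bystander is pushed more than 30 mm (distance of any of bearing_big, bearing_small, carton, carton_blue, oil_seal, grease_jar, screwdriver from where it was at the start of the episode above 0.03 m).
It also fails if it takes over 32 s, if anything falls off the work surface, if the arm or the gripper's body presses on something with over 40 N, if the wrist force passes 120 N, or if a joint passes its speed limit or range.

## Working session

There is one attempt and no reset: what is moved stays moved. The work goes in short steps, each a Python script; the robot and the scene stay as the last script left them, time stands still between calls to the robot, and variables do not carry over. Pictures are saved under pics/ and viewed, at most 10 in all, crops included, and the job is handed in when it is done.

```bash
mkdir -p pics
python3 - <<'E'
from station import *
import cv2, numpy as np
o=get_obs(); print({k:np.round(v,2).tolist() for k,v in o.items()})
for c in ("top","scene"):
    im=get_image(c); cv2.imwrite(f"pics/{c}0.png",im[:,:,::-1])
    k=get_calibration(c); print(c,{a:np.round(b,3).tolist() for a,b in k.items()})
    for n in ("gauge","marker_yellow","marker_blue","marker_green","pointer","leg_grip","cam_paddle","lever_tip","carton","grease_jar","carton_blue"):
        print(n,[(round(d['score'],2),np.round(d['extent'],1).tolist()) for d in spot_in(n,c)[:2]])
print({a:np.round(b,3).tolist() for a,b in get_calibration("wrist").items()})
try: print(grasp_offset)
except Exception as e: print(e)
E
```

```text
{'t': 0.0, 'joint_pos': [68.11, 12.48, 92.53, 0.0, 75.13, -6.43], 'qvel': [-0.05, -0.04, -0.01, 0.01, 0.1, 0.1], 'effort': [-0.0, -39.68, -30.38, -0.0, 0.01, 0.0], 'tcp_pos': [166.22, 601.56, 192.77], 'ee_rot': [-179.86, -0.02, 164.54], 'wrist_force': [-0.37, -0.59, -0.58], 'moment': [-0.02, 0.01, -0.01], 'grip_force': 0.0, 'grip_width': 85.6}
top {'fx': 437.249, 'fy': 437.249, 'cx': 280.238, 'cy': 213.078, 'R': [[0.005, -1.0, -0.022], [-0.986, -0.001, -0.164], [0.164, 0.022, -0.986]], 't': [2.47, 546.657, 1073.609]}
gauge [(0.56, [274.2, 226.6, 174.4, 77.5])]
marker_yellow []
marker_blue []
marker_green [(0.51, [309.0, 213.4, 4.7, 8.6])]
pointer [(0.8, [323.7, 234.8, 44.6, 61.5]), (0.65, [311.5, 186.6, 27.7, 28.4])]
leg_grip [(0.69, [320.4, 224.6, 31.9, 46.1]), (0.23, [324.6, 235.0, 34.9, 62.7])]
cam_paddle [(0.48, [327.4, 218.4, 8.9, 12.4])]
lever_tip [(0.63, [329.4, 221.4, 11.1, 8.1])]
carton [(0.72, [263.5, 205.5, 10.6, 6.0]), (0.59, [311.5, 189.1, 28.2, 27.1])]
grease_jar [(0.7, [463.1, 189.9, 34.3, 28.1])]
carton_blue [(0.9, [435.1, 269.7, 37.9, 29.4])]
scene {'fx': 386.706, 'f
[... 180 characters left out ...]
, 216.3, 135.8, 52.4])]
marker_yellow []
marker_blue [(0.6, [379.2, 186.8, 12.7, 11.2])]
marker_green [(0.52, [272.0, 226.6, 7.6, 9.4])]
pointer [(0.96, [253.7, 206.2, 27.8, 31.1]), (0.49, [167.6, 233.2, 23.5, 26.5])]
leg_grip [(0.56, [254.1, 208.8, 24.8, 26.5])]
cam_paddle [(0.49, [251.1, 217.1, 12.8, 7.9])]
lever_tip [(0.48, [252.0, 215.1, 16.7, 9.9])]
carton [(0.87, [275.4, 250.5, 23.1, 17.6])]
grease_jar [(0.86, [157.8, 293.4, 27.1, 30.1])]
carton_blue [(0.77, [166.7, 232.6, 24.0, 28.1])]
{'fx': 342.563, 'fy': 342.563, 'cx': 280.114, 'cy': 209.454, 'mount': [[-0.0, -0.945, -0.327, 84.347], [1.0, -0.0, -0.0, 0.755], [0.0, -0.327, 0.945, -178.666], [0.0, 0.0, 0.0, 1.0]]}
18.700000000000003
```

Run:
```python
import cv2
a=cv2.imread("pics/top0.png")[150:300,140:370]; cv2.imwrite("pics/topc.png",cv2.resize(a,None,fx=3.4,fy=3.4,interpolation=cv2.INTER_CUBIC))
```

```text
(no output)
```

View pics/topc.png

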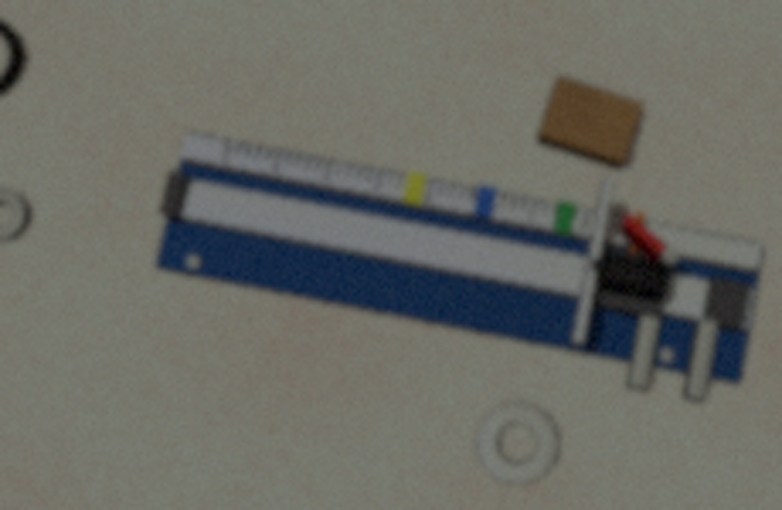

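View pics/scene0.png

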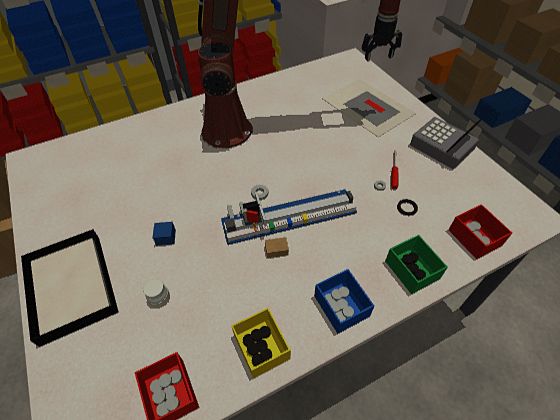

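The top view has the gauge running left (+y) with a slight tilt. In full-image pixels, yellow is at about (262,205), blue (283,209), green (306,214) and the leg at rest (320,225). The carton is at (313,186), and nothing lies in the leg's path.

```bash
cat > h.py <<'E'
from station import *
import cv2, numpy as np
from scipy.spatial.transform import Rotation as Ro
def cam(name,obs=None):
    k=get_calibration(name); K=np.array([[k['fx'],0,k['cx']],[0,k['fy'],k['cy']],[0,0,1]])
    if name!="wrist": return K,np.array(k['R']),np.array(k['t'])
    T=np.eye(4); T[:3,:3]=Ro.from_euler('xyz',obs['ee_rot'],degrees=True).as_matrix(); T[:3,3]=obs['tcp_pos']
    M=np.linalg.inv(T@np.array(k['mount'])); return K,M[:3,:3],M[:3,3]
def onplane(c,uv,z):
    K,R,t=c; d=np.linalg.solve(K@R,np.array([*uv,1.])); o=-R.T@t; return o+d*(z-o[2])/d[2]
def proj(c,X):
    K,R,t=c; p=K@(R@np.asarray(X)+t); return p[:2]/p[2]
def blobs(im,col,box=None,n=1):
    hsv=cv2.cvtColor(im,cv2.COLOR_RGB2HSV)
    lo,hi={'yellow':((22,110,60),(36,255,255)),'orange':((7,150,60),(20,255,255)),'blue':((105,110,30),(125,255,255)),
      'green':((50,90,30),(85,255,255)),'red':((0,170,60),(6,255,255))}[col]
    m=cv2.inRange(hsv,lo,hi)
    if box: z=np.zeros_like(m); a,b,c,d=box; z[b:d,a:c]=m[b:d,a:c]; m=z
    N,L,S,C=cv2.connectedComponentsWithStats(m); i=np.argsort(-S[1:,4])[:n]+1
    return [(C[j],S[j,4],L==j) for j in i]
E
python3 - <<'E'
from h import *
im=cv2.imread("pics/top0.png")[:,:,::-1].copy(); c=cam("top")
for col in ('yellow','green','red','orange'):
    for p,a,_ in blobs(im,col,(180,170,370,290),2): print(col,p.round(1),a,onplane(c,p,{'red':111,'orange':40}.get(col,35)).round(1))
# blue bottom corners and bar corners from the viewed crop
for nm,uv,z in (('BL',(160,268),12),('BR',(740,380),12),('TL',(182,132),34),('TR',(762,240),34),('T+',(606,182),104),('T-',(578,344),104),('carton',(590,118),35)):
    q=np.array(uv)/3.4+[140,150]; print(nm,onplane(c,q,z).round(1))
E
```

```text
yellow [261.4 205.1] 39 [569.2  53.3  35. ]
green [305.6 213.9] 37 [546.2 -60.8  35. ]
red [328.6 218.8] 31 [ 522.  -113.1  111. ]
orange [325.7 222.3] 3 [ 523.7 -111.9   40. ]
orange [327.5 214.5] 2 [ 544.  -116.8   40. ]
BL [509.8 250.1  12. ]
BR [ 425.2 -195.2   12. ]
TL [612.6 232.1  34. ]
TR [ 529.3 -210.9   34. ]
T+ [560.5 -89.2 104. ]
T- [444.9 -68.5 104. ]
carton [623.4 -81.9  35. ]
```

```bash
cat >> h.py <<'E'
g=np.radians(-10.7); O=np.array([521.7,18.5,0.]); EX=np.array([np.cos(g),np.sin(g),0]); EY=np.array([-np.sin(g),np.cos(g),0])
def G(x,y,z,O=O): return O+x*EX+y*EY+[0,0,z]
def toG(P): d=np.asarray(P)-O; return np.array([d@EX,d@EY,d[2]]).round(1)
ATT=[180,0,79.3]
E
python3 - <<'E'
from h import *
goto(G(6,-60,210),ATT)
wait(0.2); o=get_obs(); im=get_image("wrist"); cv2.imwrite("pics/w1.png",im[:,:,::-1]); np.savez("w1.npz",p=o['tcp_pos'],r=o['ee_rot'])
print(o['t'],o['joint_pos'],o['tcp_pos'],o['ee_rot'])
c=cam("wrist",o)
for col in ('yellow','green','red','orange'):
    for p,a,_ in blobs(im,col,None,2): print(col,p.round(1),a,toG(onplane(c,p,{'red':111,'orange':40}.get(col,35))))
E
```

```text
3.9917 [-1.23086594e+01 -1.49829287e+00  1.05781156e+02  3.60850253e-03
  7.57200775e+01 -1.66766104e+00] [516.5371779  -41.03683169 209.95279961] [-1.79997162e+02 -3.58107521e-03  7.93581114e+01]
yellow [549.4 292. ] 1483 [ 327.4 -200.7   35. ]
yellow [316.8  71.6] 406 [41.3 43.3 35. ]
green [312.2 188.5] 312 [ 40.5 -72.9  35. ]
red [300.9 261.3] 731 [  25. -120.  111.]
orange [318.  240.5] 22 [  48.4 -131.4   40. ]
orange [297.4 240.1] 20 [  25.5 -130.9   40. ]
```

View pics/w1.png

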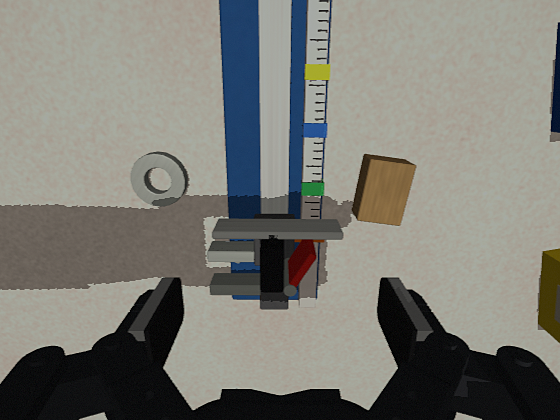

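The wrist view shows yellow at (317,72), which gives gauge y = 43.3 and agrees with the top camera. The pointer is at (318,240), y ≈ -131, as expected at rest. The lever is open and the path is clear, so I'll straddle the grip and push.

Run:
```python
from h import *
w=np.load("w1.npz"); c=cam("wrist",{'tcp_pos':w['p'],'ee_rot':w['r']})
for n,uv,z in (('T -y edge? far/near rows',(278,220),104),('Tnear',(278,238),104),('TL',(213,230),104),('TR',(342,230),104),('blockL',(261,270),114),('blockR',(285,270),114)): print(n,toG(onplane(c,uv,z)))
goto(G(6.8,-127,140),ATT); 
move_l(G(6.8,-127,66),speed=100)
o=get_obs(); print(o['t'],toG(o['tcp_pos']),o['wrist_force'].round(1) if hasattr(o['wrist_force'],'round') else o['wrist_force'])
for y in (-112,-105,-60,0,45,58):
    move_l(G(6.8,y,66),speed=60); o=get_obs(); print(round(o['t'],2),toG(o['tcp_pos']),(np.array(o['wrist_force'])@np.c_[EX,EY,[0,0,1]]).round(1))
for n in ("wrist","top"):
    im=get_image(n); cv2.imwrite(f"pics/{n}2.png",im[:,:,::-1]); c=cam(n,o)
    for col in ('yellow','red','orange'):
        for p,a,_ in blobs(im,col,(180,130,400,290) if n=='top' else (200,0,400,420),2): print(n,col,p.round(1),a,toG(onplane(c,p,{'red':111,'orange':40}.get(col,35))))
```

```text
T -y edge? far/near rows [  4.2 -82.7 104. ]
Tnear [   4.2 -100.1  104. ]
TL [-54.1 -92.3 104. ]
TR [ 61.7 -92.3 104. ]
blockL [ -11.1 -127.2  114. ]
blockR [  10.6 -127.2  114. ]
5.4083 [   7.6 -127.    66.8] [ 0.3 -0.1  0.7]
5.81 [   7.  -111.5   66.3] [0.  0.6 0. ]
6.08 [   6.7 -104.7   66. ] [0.1 0.8 0.3]
6.97 [  6.8 -60.1  66. ] [0.5 0.3 0.4]
8.12 [ 6.8 -0.2 66. ] [0.2 0.2 0.1]
9.03 [ 6.7 45.  65.9] [ 0.7 -0.1 -0.3]
9.39 [ 6.8 58.3 66.1] [-0.3  0.2 -0.3]
wrist yellow [331.5 247.7] 766 [41.5 43.5 35. ]
top red [328.4 219.1] 41 [  24. -129.  111.]
top red [202.3 234.7] 3 [-69.7 160.5 111. ]
top orange [326.4 222.2] 5 [  26.9 -129.5   40. ]
top orange [212.3 174.7] 3 [ 94.8 185.   40. ]
```

View pics/wrist2.png

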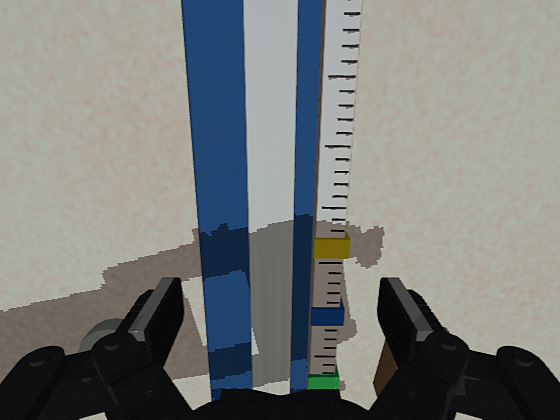

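The leg did not move: the red lever is still at y = -129 and no force showed. In the picture the fingertips, at (182,282) and (380,282), look farther back than the TCP should be. I'll check their real position in the scene camera.

Run:
```python
from h import *
o=get_obs(); print(o['t'],o['tcp_pos'],o['grip_width'])
im=get_image("scene")[:,:,::-1].copy(); c=cam("scene"); p=proj(c,o['tcp_pos']); print(p)
x0,y0=int(p[0])-55,int(p[1])-60
a=cv2.resize(im[y0:y0+90,x0:x0+120],None,fx=6,fy=6,interpolation=cv2.INTER_CUBIC)
for dx in (0,50,-50):
  for z in (0,13,50):
    q=proj(c,np.array(o['tcp_pos'])+dx*EX+[0,0,z]); cv2.circle(a,tuple(int(v) for v in (q-[x0,y0])*6+3),4,{0:(0,0,255),13:(0,255,0),50:(255,0,255)}[z],-1)
cv2.imwrite("pics/s3.png",a)
```

```text
9.4917 [539.15728291  74.25783223  65.99451486] 85.40610329610729
[305.51750519 202.25731283]
```

View pics/s3.png

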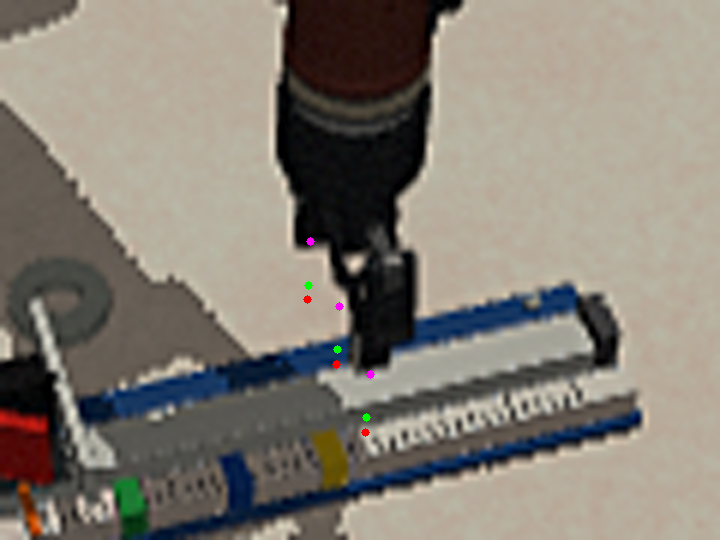

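The fingertips really are about 50 mm behind the nominal TCP when open, where 13 mm was stated. Both cameras agree, and it explains why the fingers passed above the grip. I'll go back and descend about 39 mm lower, in force-checked steps.

Run:
```python
from h import *
F=lambda o:(np.array(o['wrist_force'])@np.c_[EX,EY,[0,0,1]]).round(1)
move_l(G(6.8,58,85),speed=150); move_l(G(6.5,-127,85),speed=250)
bad=False
for z in (55,45,36,27):
    move_l(G(6.5,-127,z),speed=80); o=get_obs(); print(round(o['t'],2),toG(o['tcp_pos']),F(o))
    if abs(F(o)).max()>8: bad=True; move_l(G(6.5,-127,85)); break
if not bad:
    for y in (-114,-104):
        move_l(G(6.5,y,27),speed=60); o=get_obs(); print(round(o['t'],2),toG(o['tcp_pos']),F(o))
    im=get_image("wrist"); cv2.imwrite("pics/w4.png",im[:,:,::-1])
```

```text
11.23 [   5.9 -126.5   54.2] [ 0.8  0.6 -0.1]
11.51 [   6.  -127.    44.5] [ 0.7  0.5 -0.1]
11.77 [   5.8 -126.9   35.4] [0.  0.2 0.1]
12.03 [   5.8 -126.9   26.3] [0.1 0.5 0.5]
12.39 [   6.8 -113.9   27.2] [ 0.6 -2.2 -0.5]
12.71 [   6.9 -104.1   27.2] [ 0.6 -2.1 -0.6]
```

View pics/w4.png

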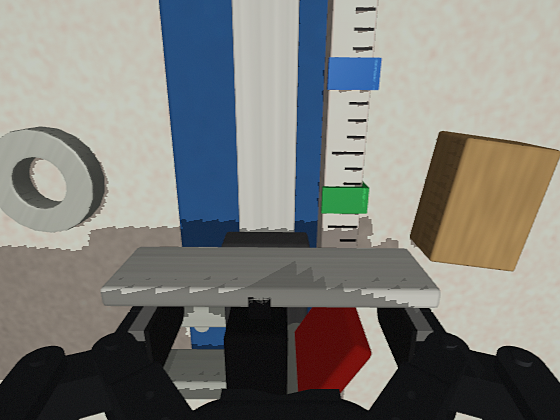

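The T-bar is now pushed by the fingers (top edge rows about 288 and 305), with the lever open. I'll work out the leg's position from these edges.

Run:
```python
from h import *
o=get_obs(); c=cam("wrist",o); im=cv2.imread("pics/w4.png")
print(o['t'],toG(o['tcp_pos']))
for r in (286,288,290,303,306): print(r,toG(onplane(c,(270,r),104)))
gray=cv2.cvtColor(im,cv2.COLOR_BGR2GRAY)[:,395:410].mean(1); print(list(zip(range(240,312,2),gray[240:312:2].round())))
t=cam("top"); it=get_image("top")
for col in ('yellow','red','orange','green'):
    for p,a,_ in blobs(it,col,(180,130,400,290),2): print(col,p.round(1),a,toG(onplane(t,p,{'red':111,'orange':40}.get(col,35))))
```

```text
12.7583 [   6.9 -104.1   27.2]
286 [  3.2 -82.1 104. ]
288 [  3.2 -82.9 104. ]
290 [  3.2 -83.7 104. ]
303 [  3.2 -88.8 104. ]
306 [  3.2 -90.1 104. ]
[(240, np.float64(183.0)), (242, np.float64(179.0)), (244, np.float64(179.0)), (246, np.float64(179.0)), (248, np.float64(147.0)), (250, np.float64(114.0)), (252, np.float64(104.0)), (254, np.float64(105.0)), (256, np.float64(103.0)), (258, np.float64(110.0)), (260, np.float64(108.0)), (262, np.float64(106.0)), (264, np.float64(108.0)), (266, np.float64(106.0)), (268, np.float64(106.0)), (270, np.float64(107.0)), (272, np.float64(107.0)), (274, np.float64(107.0)), (276, np.float64(106.0)), (278, np.float64(106.0)), (280, np.float64(101.0)), (282, np.float64(108.0)), (284, np.float64(109.0)), (286, np.float64(102.0)), (288, np.float64(115.0)), (290, np.float64(167.0)), (292, np.float64(180.0)), (294, np.float64(186.0)), (296, np.float64(189.0)), (298, np.float64(189.0)), (300, np.float64(181.0)), (302, np.float64(185.0)), (304, np.float64(121.0)), (306, np.float64(117.0)), (308, np.float64(24.0)), (310, np.float64(28.0))]
yellow [261.5 205. ] 38 [40.5 43.  35. ]
red [329.4 196.8] 5 [  78.  -121.9  111. ]
red [323.7 193.7] 3 [  83.1 -107.   111. ]
orange [339.2 266.2] 5 [ -77.1 -180.4   40. ]
orange [314.  193.5] 4 [ 94.7 -85.1  40. ]
```

Run:
```python
from h import *
F=lambda o:(np.array(o['wrist_force'])@np.c_[EX,EY,[0,0,1]]).round(1)
w=np.load("w1.npz"); c1=cam("wrist",{'tcp_pos':w['p'],'ee_rot':w['r']}); gr=cv2.cvtColor(cv2.imread("pics/w1.png"),cv2.COLOR_BGR2GRAY)[:,325:338].mean(1)
print([(r,int(gr[r])) for r in range(216,244)], [toG(onplane(c1,(331,r),104))[1] for r in (232,236,239)])
for y,s in ((-60,60),(40,70),(57,40)):
    move_l(G(6.5,y,27),speed=s); o=get_obs(); print(round(o['t'],2),toG(o['tcp_pos']),F(o))
wait(0.2); o=get_obs(); print(round(o['t'],2),toG(o['tcp_pos']),F(o))
im=get_image("wrist"); cv2.imwrite("pics/w5.png",im[:,:,::-1]); c=cam("wrist",o)
gr=cv2.cvtColor(im,cv2.COLOR_RGB2GRAY)[:,395:410].mean(1); print([(r,int(gr[r])) for r in range(280,312)])
s=get_image("scene"); cs=cam("scene")
p=proj(cs,G(40,43.3,36)); print(p,[(q.round(1),a,toG(onplane(cs,q,40))) for col in ('yellow','orange') for q,a,_ in blobs(s,col,(230,180,370,260),2)])
x0,y0=int(p[0])-20,int(p[1])-20
A=cv2.resize(s[y0:y0+36,x0:x0+40,::-1],None,fx=10,fy=10,interpolation=cv2.INTER_CUBIC); B=im[150:420,150:450,::-1]
v=np.zeros((360,700,3),np.uint8); v[:,:400]=A; v[:270,400:]=B; cv2.imwrite("pics/v5.png",v)
```

```text
[(216, 100), (217, 100), (218, 101), (219, 75), (220, 69), (221, 70), (222, 71), (223, 73), (224, 72), (225, 71), (226, 72), (227, 72), (228, 72), (229, 72), (230, 71), (231, 69), (232, 88), (233, 94), (234, 95), (235, 94), (236, 95), (237, 95), (238, 91), (239, 98), (240, 170), (241, 162), (242, 152), (243, 151)] [np.float64(-94.3), np.float64(-98.2), np.float64(-101.1)]
13.69 [  6.8 -59.9  27.2] [ 0.9 -3.   1.4]
15.27 [ 7.1 39.4 27.2] [ 2.2 -4.2  1. ]
15.84 [ 6.8 56.7 27.2] [ 3.1 -4.   2.4]
16.04 [ 6.8 56.7 27.2] [ 3.5 -3.5  2.2]
[(280, 96), (281, 97), (282, 96), (283, 95), (284, 96), (285, 98), (286, 96), (287, 91), (288, 111), (289, 127), (290, 149), (291, 163), (292, 165), (293, 167), (294, 171), (295, 174), (296, 174), (297, 173), (298, 174), (299, 175), (300, 175), (301, 172), (302, 173), (303, 173), (304, 172), (305, 174), (306, 158), (307, 151), (308, 21), (309, 30), (310, 27), (311, 26)]
[304.2210148  216.20327387] [(array([304.9, 219. ]), np.int32(25), array([54.6, 40.5, 40. ])), (array([305., 213.]), np.int32(1), array([30.8, 49.1, 40. ])), (array([304.1, 215. ]), np.int32(21), array([37.7, 43.5, 40. ])), (array([281.1, 239.5]), np.int32(19), array([109.7, -58.8,  40. ]))]
```

View pics/v5.png

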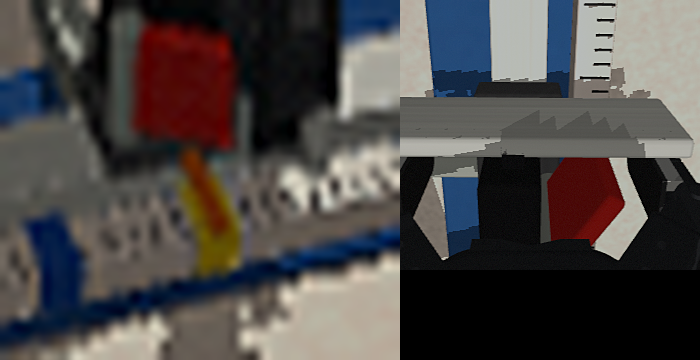

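The scene view shows the orange pointer over the yellow band with the lever open. It measures y = 43.5, against 43.3 for the marker. Next I'll centre on the grip and squeeze.

Run:
```python
from h import *
F=lambda o:(np.array(o['wrist_force'])@np.c_[EX,EY,[0,0,1]]).round(1)
def st(m=''):
    o=get_obs(); print(m,round(o['t'],2),toG(o['tcp_pos']),F(o),round(o['grip_width'],1),np.round(o['grip_force'],1)); return o
move_l(G(4.3,57.5,27),speed=40); wait(0.25); st()
for w in (60,45,38,30):
    grip(w,35); st(w)
wait(0.3); o=st()
im=get_image("wrist"); s=get_image("scene"); cs=cam("scene")
p=proj(cs,G(40,43.3,36)); print([(q.round(1),a,toG(onplane(cs,q,40))) for col in ('yellow','orange') for q,a,_ in blobs(s,col,(270,180,340,260),2)])
x0,y0=int(p[0])-20,int(p[1])-20
v=np.zeros((360,700,3),np.uint8); v[:,:400]=cv2.resize(s[y0:y0+36,x0:x0+40,::-1],None,fx=10,fy=10,interpolation=cv2.INTER_CUBIC); v[:270,400:]=im[150:420,150:450,::-1]; cv2.imwrite("pics/v6.png",v)
```

```text
16.64 [ 4.4 57.  27.2] [ 2.5 -5.   2.6] 85.5 2.5
60 17.02 [ 9.4 57.3 29.2] [ 9.  -4.6  2.4] 60.1 6.6
45 17.32 [10.3 57.4 30.2] [ 7.4 -5.6  4.7] 45.1 5.6
38 17.56 [ 7.5 57.4 29.2] [ 3.9 -4.7  4.9] 38.0 4.0
30 17.78 [ 4.1 57.5 29. ] [-3.6 -4.4 14. ] 30.8 37.0
 18.08 [ 4.1 57.5 29. ] [-3.7 -4.4 13. ] 31.2 36.9
[(array([304.7, 219.1]), np.int32(25), array([54.7, 39.8, 40. ])), (array([306., 215.]), np.int32(1), array([39.8, 49.5, 40. ])), (array([304.4, 215. ]), np.int32(20), array([38.2, 44.4, 40. ])), (array([282.9, 238.1]), np.int32(7), array([106.5, -51.8,  40. ]))]
```

View pics/v6.png

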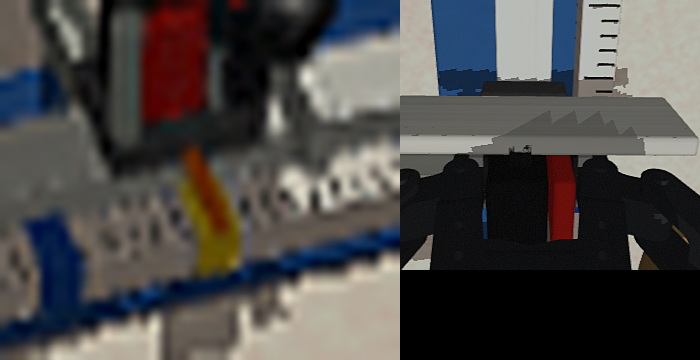

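The lever is shut flat against the block, with the grip width at 31 mm for the 32 mm stack and a grip force of 37 N. The pointer is still over the yellow marker, so I'm handing in.

```bash
python3 -c "
from station import *
print(sign_off())"
```

```text
the job is handed in; nothing more can be done
None
```

I handed the job in at about 18 s of the 32 s limit, still holding the grip and shut lever clamped at about 37 N, with the pointer measured about 1 mm from the middle of the yellow marker; `sign_off()` returned no verdict.

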